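# Tip the sanding rest flat and set it against the bench stop

## Task

The brown fibreboard sanding rest has been left standing on end in front of the low aluminium bench stop. Using only pushes with the fingertips or fingers, never gripping or lifting it, tip it over so that it lies on one of its two broad faces, then push it along the table until one of its short ends sits squarely and flush against the front face of the stop, nowhere jutting out past the stop's ends. Leave everything else where it stands.

Things in the scene. Friction and masses are not known exactly. Their poses are not given: they have to be found in the camera images.
- rest: The sanding rest: a plain brown MDF block, 46 (own x) x 88 (own y) x 34 (own z) mm, 0.10 to 0.20 kg. Origin: centre of one broad face (46 x 88), block from z = 0 to 34 mm. Starts standing on a short end, own y up, own +z roughly towards the stop. Pushed above mid-height on the broad face away from the stop it tips about its far bottom edge, not slides; past 21 deg of lean it falls by itself.
- rest_mid (a point): The middle of the sanding rest's volume, axes as rest. 44 mm above the table while the block stands, 17 mm when it lies on a broad face. Tipped towards the stop, the middle lands about 61 mm nearer to it than it stood, and 35 to 75 mm of gap remain between the leading end and the stop.
- stop: The bench stop: a bare aluminium angle fixed to the table, 160 mm long (own y), upright fence 40 mm high and 6 mm thick; flange with gussets and two black thumb screws behind it, to 58 mm back. Origin: middle of the front face at table height. Own x points backwards from the front face; the sanding rest is on the -x side.
- model: A dark grey dental arch model on a plaster base, 60 x 68 x 28 mm, loose, standing to one side of the sanding rest's way (own origin at the underside). To be left alone.
- jar: A small white plastic screw jar with an orange patch on the lid, 52 mm across, 55 mm high, loose, on a thin black pad (3 mm thick) to the right (origin centre of underside). To be left alone.
- tin: A round tin with a red lid, 58 mm across, 26 mm high, loose (origin centre of underside). To be left alone.
- burs: A small aluminium block full of coloured burs, 34 x 75 x 52 mm, loose (origin centre of underside). To be left alone.
- articulator: A black dental articulator, 101 x 106 x 108 mm, loose, on the same black pad (origin centre of underside). To be left alone.
- tape: A roll of tan tape lying flat, 96 mm across, 48 mm high, loose (origin centre of underside). To be left alone.

How it is judged:
At the end, for the whole second after the job is handed in: The sanding rest lies still, flat on a broad face (within 0.06 rad), its middle 41 to 48 mm in front of the stop's front face (gap at most 4 mm) and within 60 mm of the stop's middle along it, its length square to that face within 0.07 rad ((angle between rest's own z axis and vertical below 0.06 rad or angle between rest's own z axis and vertical above 3.0816 rad) and height (world z) of rest_mid between 0.014 and 0.02 m and x of rest_mid in the frame of stop between -0.048 and -0.041 m and y of rest_mid in the frame of stop between -0.06 and 0.06 m and angle between the y axis of rest and the x axis of stop, either way round below 0.07 rad and linear speed of rest below 0.01 m/s and angular speed of rest below 0.1 rad/s); the robot touches nothing.
It fails at once if the sanding rest is lifted or carried off the table (its middle above 55 mm, or above 30 mm while a broad face is level) (height (world z) of rest_mid above 0.055 m or (height (world z) of rest_mid above 0.03 m and (angle between rest's own z axis and vertical below 0.15 rad or angle between rest's own z axis and vertical above 2.9916 rad))).
It fails at once if the dental model, jar, tin, bur block, articulator or tape roll is moved by more than 12 mm (distance of any of model, jar, tin, burs, articulator, tape from where it was at the start of the episode above 0.012 m).
It also fails if it takes over 40 s, if anything falls off the work surface, if the arm or the gripper's body presses on something with over 40 N, if the wrist force passes 120 N, or if a joint passes its speed limit or range.

## Robot

A 7-joint arm with a two-finger parallel gripper is mounted at the origin on a cart in front of the work surface, level with it; the furniture and walls round the work are solid. World frame = base frame: x ahead of the robot, y to its left, z up, the work surface at z = 0. Lengths are in m, angles in rad, forces in N, time in s.
With the tool pointing down it reaches from about 0.35 to 0.775 m from the base axis. Payload 3.1 kg.
Tool frame: the origin (TCP) lies between the finger pads; the fingertips stand 17 mm ahead of it and the grasp point (between the pads) lies 2 mm behind it; z points along the fingers, y is the line along which they close (so a half turn about z gives the same grasp; the last joint's range is limited). The gripper opens to 85 mm and grips with 20 to 120 N. Pads are 22 mm wide; open, the fingers measure 114 mm over their backs; the gripper's body (76 mm by 85 mm) begins 54 mm behind the grasp point. The pads swing forward as they close: fully open they stand 13 mm farther back than shut.
Start: joints at [-1.357, 0.311, 0.014, 1.512, -0.004, 1.319, -0.027], TCP at [0.139, 0.532, 0.248] pointing down, gripper open.
Joint ranges: [-2.7, 2.7], [-0.3, 1.91], [-1.27, 1.3], [0.12, 2.57], [-1.44, 4.58], [0.2, 2.03], [-3.05, 3.05]. Speed limits (rad/s): [2.79, 2.79, 3.14, 3.14, 3.14, 3.14, 3.14].

## Interface

Orientations are given as a unit quaternion [w, x, y, z].
In Python, from station import arm gives the robot as it stands.
- The arm moves only by the tool steer_hand, called after "Request:" as name(argument=value, ...) on one line, values as JSON. Schema: {"type":"object","properties":{"offsets":{"type":"array","items":{"type":"object","properties":{"tx":{"type":"number"},"ty":{"type":"number"},"tz":{"type":"number"},"wx":{"type":"number"},"wy":{"type":"number"},"wz":{"type":"number"}},"additionalProperties":false},"minItems":1,"maxItems":5},"jaw":{"type":"number"},"force":{"type":"number"},"only":{"type":"string"},"quiet":{"type":"boolean"},"lines":{"type":"string"}},"required":["offsets"],"additionalProperties":false}. offsets is a list of rows, 1 to 5 of them, each an object with the fields tx, ty, tz (the shift in m), wx, wy, wz (a rotation vector in rad); a field left out counts as zero; each row shifts and turns the commanded pose from where the row before left it, along the tool's axes as they then stand; what a row does not reach is not made up. A row lasts 1/10 s, in which the tool goes at most 0.05 m and 0.15 rad, less where a joint would pass 70% of its speed; a pose out of reach is approached as far as the arm can. jaw is the finger opening in m, set as the call begins (left out keeps the last). The fingers move at their own pace and stop on an object; force is the grip in N (left out, the last holds). Time passes only in rows, so rows that do not move let the fingers close. The tool returns the time, the measured TCP pose, the force, the opening and the grip force at its end. only (a regular expression) keeps the lines of the reply that match it, lines (a string "A,B") keeps lines A to B, and quiet returns only ok. Input that does not fit is refused with a message, and nothing moves.
- arm.observe(): the state, without advancing time (a new reading comes with each control period).
- arm.grab_frame(name): name is "scene" or "top" or "wrist"; returns a dict with "img" (384x512x3 uint8, red, green, blue), "intrinsics" (3x3 intrinsics, pixels), "k1" (the pictures are not rectified: a ray, as slopes to the right and down, at radius r is drawn at 1 + k1 r^2 times it, then the intrinsics apply), "R" (3x3) and "t" (3): a world point X has camera coordinates R X + t; the wrist camera has in their place "tool_from_camera" (4x4, takes a point from camera to tool coordinates, whose origin is the TCP and whose axes are the flange's). Camera axes: x right, y down, z forward; pixel columns grow to the right and rows downward; lengths in m; the calibration is good to about 2 mm. A picture is of the moment at which its call begins: read the wrist's pose just before it. There is no depth.
- arm.job_done(): hands the job in; it is judged then, once.
The state is a dict: "t": time; "qpos": joint angles; "qd": joint speeds; "effort": joint torques, N m; "eef_pos": TCP position; "orientation": TCP orientation; "force": force on the tool from outside, world axes, zero at the start; "moment": the same for the moment, N m; "grip_width": finger opening in m; "gripper_force": force on a finger pad.
Only numpy, scipy, OpenCV 4.12 (cv2) and the standard library are available. Lean on these libraries where they do the work, as an engineer would, in place of code of your own. Each camera call takes 0.05 s, during which the arm holds its last target. There are 200 camera calls.

## Working session

There is one attempt and no reset: what is moved stays moved. The work goes in short steps, Python scripts to look and compute and a tool call to move; the robot and the scene stay as the last step left them, time stands still between calls to the robot, and variables do not carry over. Pictures are saved under pics/ and viewed, at most 10 in all, crops included, and the job is handed in when it is done.

```bash
ls; mkdir -p pics
```

Run:
```python
from station import arm
import cv2,numpy as np
o=arm.observe();print(o['t'],o['eef_pos'],o['orientation'],o['grip_width'])
for n in('top','scene'):
    f=arm.grab_frame(n);cv2.imwrite(f'pics/{n}0.png',f['img'][...,::-1])
    np.savez(f'{n}0.npz',**f);print(n,f['intrinsics'].tolist(),f['k1'],(-f['R'].T@f['t']).tolist())
```

```text
pics
station.py
0.0 [0.13896057 0.53144576 0.24720931] [-1.06146781e-04  1.27497011e-01  9.91838243e-01 -1.18345170e-03] 0.08538628940341197
top [[416.31923597061, 0.0, 255.31703213489237], [0.0, 416.31923597061, 187.16711226431812], [0.0, 0.0, 1.0]] -0.09291892438103587 [0.3974540199406724, 0.1931772662575509, 1.285491164266036]
scene [[412.7891951190822, 0.0, 257.54567448188214], [0.0, 412.7891951190822, 186.23380702808956], [0.0, 0.0, 1.0]] -0.007518463090136055 [-0.14683931397203331, -0.6634733274779565, 0.7158557836126718]
```

View pics/top0.png

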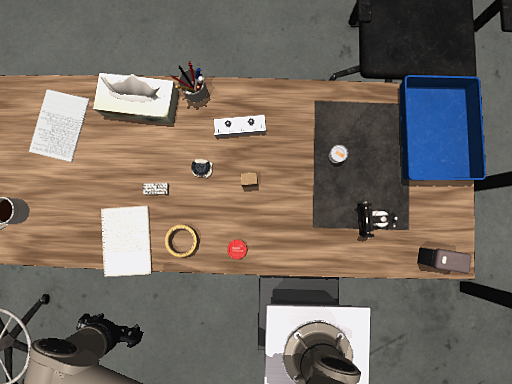

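View pics/scene0.png

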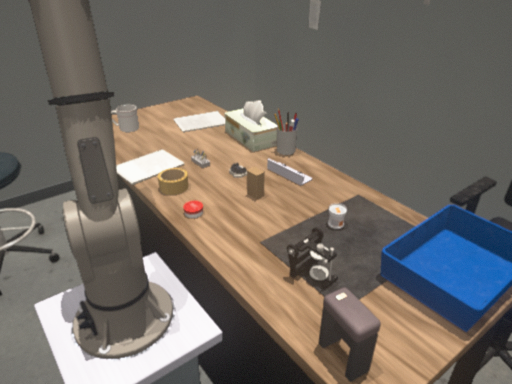

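The top view shows the rest at about (250,180), stop (240,126), model (202,168) and tin (237,249). I'll enlarge the work area to pick out the edges.

Create h.py:
```python
import numpy as np,cv2
def D(f): return np.array([float(f['k1']),0,0,0,0])
def proj(f,X):
    X=np.atleast_2d(np.float64(X)); return cv2.projectPoints(X,cv2.Rodrigues(f['R'])[0],np.float64(f['t']),f['intrinsics'],D(f))[0][:,0]
def ray(f,uv,z):
    p=cv2.undistortPoints(np.float64(uv).reshape(-1,1,2),f['intrinsics'],D(f))[:,0]
    d=np.c_[p,np.ones(len(p))]@f['R']; c=-f['R'].T@f['t']
    return c+d*((z-c[2])/d[:,2])[:,None]
```

Run:
```python
import numpy as np,cv2
from h import *
f=np.load('top0.npz');g=np.load('scene0.npz')
print(proj(f,[[.6,.1,0],[.6,.2,0],[.7,.1,0]]))
a=cv2.resize(f['img'][105:205,185:285][...,::-1],None,fx=6,fy=6,interpolation=cv2.INTER_CUBIC)
cv2.imwrite('pics/c1.png',a)
a=cv2.resize(g['img'][140:210,220:320][...,::-1],None,fx=8,fy=8,interpolation=cv2.INTER_CUBIC)
cv2.imwrite('pics/c2.png',a)
```

```text
[[289.01199262 159.27650469]
 [256.9741727  158.32965907]
 [289.69212598 127.84693241]]
```

View pics/c1.png

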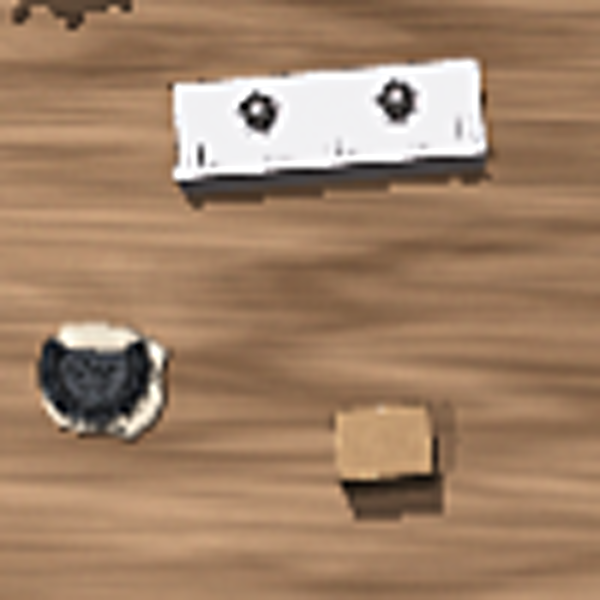

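View pics/c2.png

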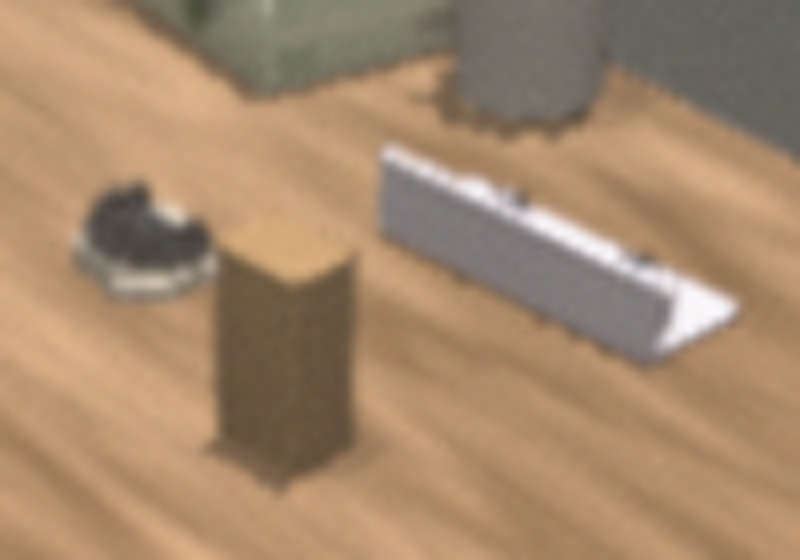

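Crop pixels: the fence's front top edge runs from (177,181) to (487,156). The rest's top corners are (335,410), (431,403), (437,472) and (340,480). In the scene crop the fence's front bottom corners are (380,235) and (650,362), and the rest's near top corner is (293,285).

Run:
```python
import numpy as np
from h import *
f=np.load('top0.npz');g=np.load('scene0.npz')
T=lambda c:np.array([185,105])+(np.array(c,float)+.5)/6-.5
S=lambda c:np.array([220,140])+(np.array(c,float)+.5)/8-.5
def line(p):
    d=p[0]-p[1]; return p.mean(0),np.hypot(*d[:2]),np.arctan2(-d[0],d[1])*57.3
for p in (ray(f,T([[177,181],[487,156]]),.04),ray(g,S([[380,237],[648,363]]),0),ray(g,S([[384,150],[672,297]]),.04)): print(p[:,:2].round(4),line(p))
c=ray(f,T([[335,410],[431,403],[437,472],[340,480]]),.088);print('rest',c.round(4),c.mean(0),line(c[:2]),line(c[[3,2]]))
c=ray(g,S([[217,240],[293,285],[356,257]]),.088);print('rest scene',c.round(4),c[[0,2]].mean(0))
c=ray(f,T([[40,375],[165,375],[100,325],[100,437]]),.02);print('model',c.round(3))
print('tin',ray(f,[[237,249]],.026))
```

```text
[[0.6625 0.3325]
 [0.6799 0.1756]] (array([0.67120015, 0.2540531 , 0.04      ]), np.float64(0.1578377669732871), np.float64(6.307043056902864))
[[0.6593 0.3309]
 [0.682  0.1801]] (array([0.67063616, 0.25546832, 0.        ]), np.float64(0.15249479293670584), np.float64(8.586869801960484))
[[0.6642 0.3355]
 [0.6784 0.1653]] (array([0.67131215, 0.25038077, 0.04      ]), np.float64(0.17078059667051684), np.float64(4.761101711911723))
rest [[0.542  0.2462 0.088 ]
 [0.5468 0.2    0.088 ]
 [0.5134 0.1961 0.088 ]
 [0.5082 0.2427 0.088 ]] [0.52762214 0.22124323 0.088     ] (array([0.54442981, 0.22309907, 0.088     ]), np.float64(0.046477790699591424), np.float64(5.882877286326514)) (array([0.51081447, 0.21938738, 0.088     ]), np.float64(0.04687571923936032), np.float64(6.431110589711398))
rest scene [[0.5079 0.2446 0.088 ]
 [0.5105 0.1992 0.088 ]
 [0.5429 0.2018 0.088 ]] [0.52542935 0.22319328 0.088     ]
model [[0.564 0.401 0.02 ]
 [0.566 0.337 0.02 ]
 [0.591 0.371 0.02 ]
 [0.533 0.369 0.02 ]]
tin [[0.31923501 0.25168919 0.026     ]]
```

Add to h.py:
```python
S0=np.array([.671,.254]);A=np.radians(6.2);U=np.array([np.cos(A),np.sin(A)]);V=np.array([-U[1],U[0]])
def go(x,y,z):
    "tool-axis move that brings the TCP to x,y (stop frame), z"
    from station import arm
    from scipy.spatial.transform import Rotation as R
    o=arm.observe();p=np.array(o['eef_pos']);r=R.from_quat(np.roll(o['orientation'],-1))
    w=np.r_[S0+x*U+y*V,z]
    want=R.from_matrix(np.c_[np.r_[-U,0],np.r_[V,0],[0,0,-1]])
    d=p[:2]-S0
    print('t',o['t'],'stopframe',(d@U).round(4),(d@V).round(4),p[2].round(4),'move',r.inv().apply(w-p).round(4),'rot',(r.inv()*want).as_rotvec().round(3),'F',np.round(o['force'],1),'q',np.round(o['qpos'],2))
```

```text
(no output)
```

Request:
steer_hand(offsets=[{"wz": -0.12}, {"wz": -0.12}, {"wz": -0.12}], jaw=0.012, force=20)

```text
t: 0.4
eef_pos: [0.139, 0.5317, 0.2476]
orientation: [-0.0, -0.055, 0.999, -0.001]
force: [0.1, -0.2, -0.3]
grip_width: 0.0442
gripper_force: 0.0
```

```bash
python3 -c "
from h import *;go(-.215,-.016,.2)"
```

```text
t 0.4 stopframe -0.4989 0.3335 0.2476 move [-0.2835 -0.3498  0.048 ] rot [-0.001 -0.     0.001] F [ 0.1 -0.2 -0.3] q [-1.31  0.31 -0.04  1.51  0.01  1.32  0.32]
```

Request:
steer_hand(offsets=[{"tx": -0.028, "ty": -0.035}, {"tx": -0.028, "ty": -0.035}, {"tx": -0.028, "ty": -0.035}, {"tx": -0.028, "ty": -0.035}, {"tx": -0.028, "ty": -0.035}], quiet=true)

```text
ok
```

Request:
steer_hand(offsets=[{"tx": -0.028, "ty": -0.035}, {"tx": -0.028, "ty": -0.035}, {"tx": -0.028, "ty": -0.035}, {"tx": -0.028, "ty": -0.035}, {"tx": -0.028, "ty": -0.035}])

```text
t: 1.4
eef_pos: [0.4547, 0.2116, 0.248]
orientation: [-0.0, -0.052, 0.999, -0.0]
force: [0.4, 0.1, 1.1]
grip_width: 0.012
gripper_force: 0.0
```

```bash
python3 -c "
from h import *;go(-.215,-.016,.083)"
```

```text
t 1.4 stopframe -0.2196 -0.0187 0.248 move [-0.0047  0.0028  0.165 ] rot [ 0.    -0.001 -0.004] F [0.4 0.1 1.1] q [-0.7   0.21  0.27  1.65 -0.06  1.29  1.26]
```

Request:
steer_hand(offsets=[{"tx": -0.001, "ty": 0.001, "tz": 0.04}, {"tx": -0.001, "ty": 0.001, "tz": 0.04}, {"tx": -0.001, "tz": 0.04}, {"tz": 0.035}, {"tz": 0.01}])

```text
t: 1.9
eef_pos: [0.4533, 0.2138, 0.0792]
orientation: [-0.004, -0.052, 0.999, -0.002]
force: [-0.5, -0.7, 0.2]
grip_width: 0.012
gripper_force: 0.0
```

Run:
```python
from h import *;go(-.164,-.016,.083)
from station import arm
g=arm.grab_frame('scene');cv2.imwrite('pics/s1.png',cv2.resize(g['img'][110:230,180:340][...,::-1],None,fx=5,fy=5,interpolation=cv2.INTER_CUBIC))
```

```text
t 1.9 stopframe -0.2208 -0.0165 0.0792 move [-0.0567  0.0007 -0.0043] rot [-0.004 -0.009 -0.004] F [-0.5 -0.7  0.2] q [-0.67  0.39  0.25  1.87 -0.12  0.91  1.31]
```

View pics/s1.png

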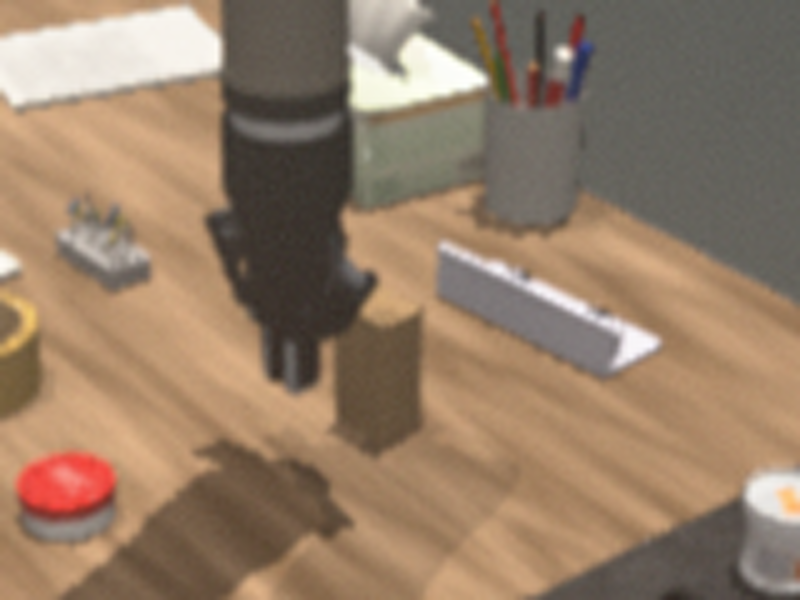

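Request:
steer_hand(offsets=[{"tx": -0.012, "tz": -0.007}, {"tx": -0.012}, {"tx": -0.010}, {"tx": -0.005}, {"tx": -0.005}])

```text
t: 2.45
eef_pos: [0.501, 0.2203, 0.0909]
orientation: [0.0, -0.052, 0.999, 0.0]
force: [-1.0, 0.3, 1.3]
grip_width: 0.0124
gripper_force: 0.2
```

Request:
steer_hand(offsets=[{"tx": -0.005}, {"tx": -0.005}, {"tx": -0.005}, {"tx": -0.005}, {"tx": -0.005}])

```text
t: 2.95
eef_pos: [0.5259, 0.2227, 0.0903]
orientation: [0.0, -0.052, 0.999, -0.0]
force: [-0.2, 0.3, -1.0]
grip_width: 0.012
gripper_force: 0.0
```

```bash
python3 -c "
from h import *;go(-.15,-.016,.086)"
```

```text
t 2.95 stopframe -0.1477 -0.0154 0.0903 move [ 0.0023 -0.0006  0.0043] rot [-0.     0.    -0.004] F [-0.2  0.3 -1. ] q [-0.61  0.49  0.25  1.67 -0.14  0.99  1.36]
```

Request:
steer_hand(offsets=[{"tx": -0.005}, {"tx": -0.005}, {}, {}, {}])

```text
t: 3.45
eef_pos: [0.5351, 0.2237, 0.0902]
orientation: [-0.0, -0.052, 0.999, -0.0]
force: [0.1, 0.1, -0.1]
grip_width: 0.0119
gripper_force: 0.0
```

Run:
```python
from h import *;go(-.15,-.016,.086)
from station import arm
g=arm.grab_frame('scene');f=arm.grab_frame('top')
a=[cv2.resize(g['img'][130:205,210:310],None,fx=4,fy=4,interpolation=cv2.INTER_CUBIC),cv2.resize(f['img'][105:205,185:285],None,fx=4,fy=4,interpolation=cv2.INTER_CUBIC)]
a[0]=cv2.copyMakeBorder(a[0],0,100,0,0,0)
cv2.imwrite('pics/s2.png',np.hstack(a)[...,::-1])
```

```text
t 3.45 stopframe -0.1384 -0.0155 0.0902 move [ 0.0116 -0.0006  0.0042] rot [ 0.    -0.    -0.004] F [ 0.1  0.1 -0.1] q [-0.61  0.51  0.25  1.65 -0.15  1.    1.37]
```

View pics/s2.png

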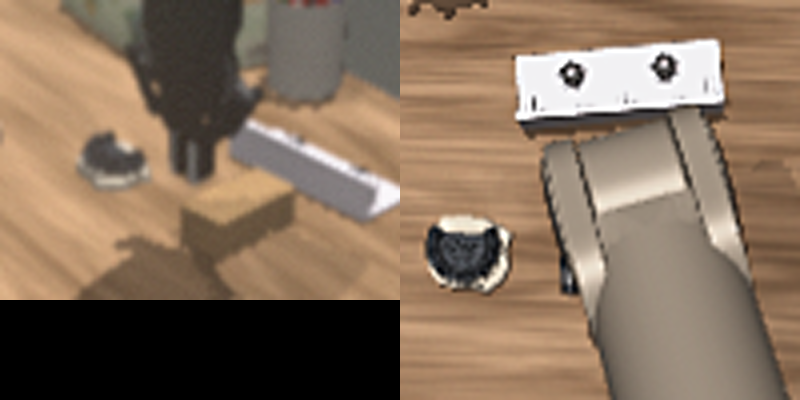

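Request:
steer_hand(offsets=[{"tx": 0.015}, {"tx": 0.02}, {"tx": 0.01, "tz": 0.02}, {"tz": 0.02}, {"tz": 0.013}])

```text
t: 4.05
eef_pos: [0.4895, 0.2189, 0.0363]
orientation: [-0.001, -0.052, 0.999, -0.0]
force: [0.2, 0.3, 0.5]
grip_width: 0.012
gripper_force: 0.0
```

Request:
steer_hand(offsets=[{"tz": 0.005}, {}])

```text
t: 4.25
eef_pos: [0.4905, 0.2188, 0.0318]
orientation: [-0.0, -0.052, 0.999, -0.0]
force: [0.0, 0.5, 0.1]
grip_width: 0.0119
gripper_force: 0.0
```

Run:
```python
from h import *;go(-.14,-.016,.032)
from station import arm
g=arm.grab_frame('scene')
cv2.imwrite('pics/s3.png',cv2.resize(g['img'][140:210,220:320][...,::-1],None,fx=8,fy=8,interpolation=cv2.INTER_CUBIC))
np.savez('s3.npz',**g)
```

```text
t 4.25 stopframe -0.1832 -0.0155 0.0318 move [-0.0432 -0.0003 -0.0003] rot [-0.001 -0.001 -0.004] F [0.  0.5 0.1] q [-0.63  0.51  0.24  1.82 -0.16  0.83  1.36]
```

View pics/s3.png

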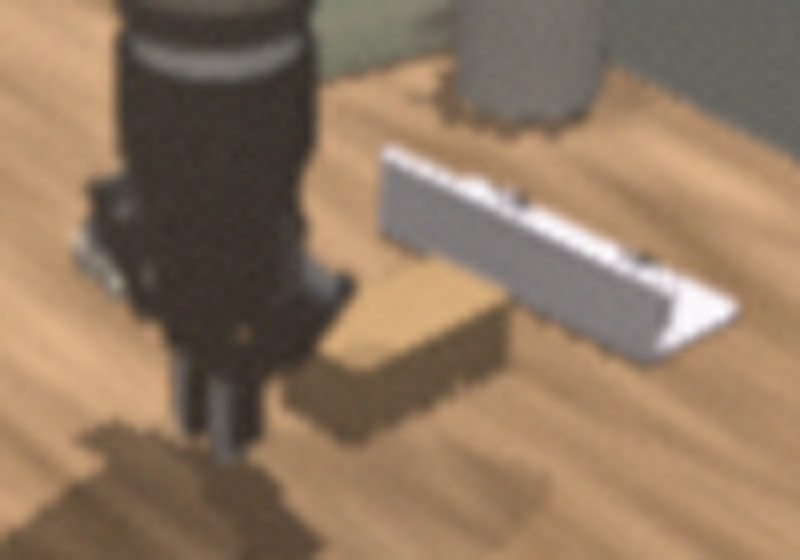

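The block lies flat. Its right top edge runs from (362,373) to (507,297) in the crop, and its far edge from (430,258) to (507,297).

Run:
```python
from h import *
g=np.load('s3.npz')
p=ray(g,np.array([220,140])+(np.array([[362,373],[507,297],[432,258]])+.5)/8-.5,.034)[:,:2]-S0
q=np.c_[p@U,p@V];print(q.round(4)); d=q[1]-q[0];print(np.hypot(*d),np.degrees(np.arctan2(d[1],d[0])))
```

```text
[[-0.1289 -0.0384]
 [-0.0438 -0.0364]
 [-0.0432  0.0073]]
0.08512353228766076 1.3529774231082388
```

Request:
steer_hand(offsets=[{"tx": -0.015}, {"tx": -0.012}, {"tx": -0.008}, {"tx": -0.006}, {"tx": -0.006}])

```text
t: 4.8
eef_pos: [0.5375, 0.224, 0.0326]
orientation: [-0.0, -0.052, 0.999, 0.0]
force: [-0.2, -0.9, 1.4]
grip_width: 0.0122
gripper_force: 0.5
```

Request:
steer_hand(offsets=[{"tx": -0.006}, {"tx": -0.006}, {"tx": -0.006}, {"tx": -0.006}, {"tx": -0.005}])

```text
t: 5.3
eef_pos: [0.5667, 0.2269, 0.0322]
orientation: [0.0, -0.052, 0.999, -0.0]
force: [-0.9, -0.1, 1.7]
grip_width: 0.0124
gripper_force: 0.5
```

```bash
python3 -c "
from h import *;go(-.099,-.016,.032)"
```

```text
t 5.3 stopframe -0.1066 -0.0157 0.0322 move [-0.0076 -0.0003  0.0002] rot [-0.     0.    -0.004] F [-0.9 -0.1  1.7] q [-0.57  0.63  0.23  1.6  -0.17  0.93  1.4 ]
```

Request:
steer_hand(offsets=[{"tx": -0.002}, {"tx": -0.002}, {"tx": -0.002}, {}], only="eef|force")

```text
eef_pos: [0.5726, 0.2276, 0.0323]
force: [-0.3, 0.1, -0.4]
gripper_force: 0.0
```

Request:
steer_hand(offsets=[{"tx": -0.002}, {"tx": -0.001}, {}], only="eef|force")

```text
eef_pos: [0.5751, 0.2279, 0.0323]
force: [-1.5, -0.6, -0.3]
gripper_force: 0.4
```

```bash
python3 -c "
from h import *;go(-.099,-.016,.032)"
```

```text
t 6.0 stopframe -0.0982 -0.0156 0.0323 move [ 0.0008 -0.0004  0.0003] rot [ 0.    -0.    -0.004] F [-1.5 -0.6 -0.3] q [-0.56  0.65  0.23  1.58 -0.17  0.94  1.4 ]
```

Request:
steer_hand(offsets=[{"tx": -0.001}, {"tx": -0.001}, {}], only="eef|force")

```text
eef_pos: [0.5752, 0.2279, 0.032]
force: [-5.2, -0.4, 3.9]
gripper_force: 2.7
```

Request:
steer_hand(offsets=[{"tx": -0.001}, {"tx": -0.001}, {}], only="eef|force")

```text
eef_pos: [0.5752, 0.228, 0.0318]
force: [-9.8, -2.3, 5.8]
gripper_force: 4.4
```

It is hard against the stop: the TCP has stalled and the force is rising. I'll back off and check.

Request:
steer_hand(offsets=[{"tx": 0.005}, {"tx": 0.015}, {"tx": 0.03}, {"tz": -0.04}, {"tz": -0.05}], only="eef|force")

```text
eef_pos: [0.526, 0.2219, 0.1199]
force: [1.5, 0.8, 0.4]
gripper_force: 0.0
```

Request:
steer_hand(offsets=[{"tx": 0.03, "ty": 0.03, "tz": -0.02}, {"tx": 0.03, "ty": 0.03, "tz": -0.02}, {"tx": 0.03, "ty": 0.03, "tz": -0.02}, {"tx": 0.03, "ty": 0.03, "tz": -0.01}, {"tx": 0.03, "ty": 0.03, "tz": -0.01}], only="eef|force")

```text
eef_pos: [0.3644, 0.3583, 0.2038]
force: [1.0, 0.6, -0.0]
gripper_force: 0.0
```

Request:
steer_hand(offsets=[{"tx": 0.02, "ty": 0.04}, {"tx": 0.02, "ty": 0.04}, {"tx": 0.02, "ty": 0.04}, {}, {}], only="eef|force")

```text
eef_pos: [0.2919, 0.4711, 0.2023]
force: [0.9, -0.9, 0.1]
gripper_force: 0.0
```

Run:
```python
from h import *
from station import arm
g=arm.grab_frame('scene');f=arm.grab_frame('top');np.savez('s4.npz',**g);np.savez('t4.npz',**f)
a=[cv2.resize(g['img'][140:200,225:305],None,fx=5,fy=5,interpolation=cv2.INTER_CUBIC),cv2.resize(f['img'][105:205,205:285],None,fx=5,fy=5,interpolation=cv2.INTER_CUBIC)]
a[0]=cv2.copyMakeBorder(a[0],0,200,0,0,0)
cv2.imwrite('pics/s4.png',np.hstack(a)[...,::-1])
```

```text
(no output)
```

View pics/s4.png

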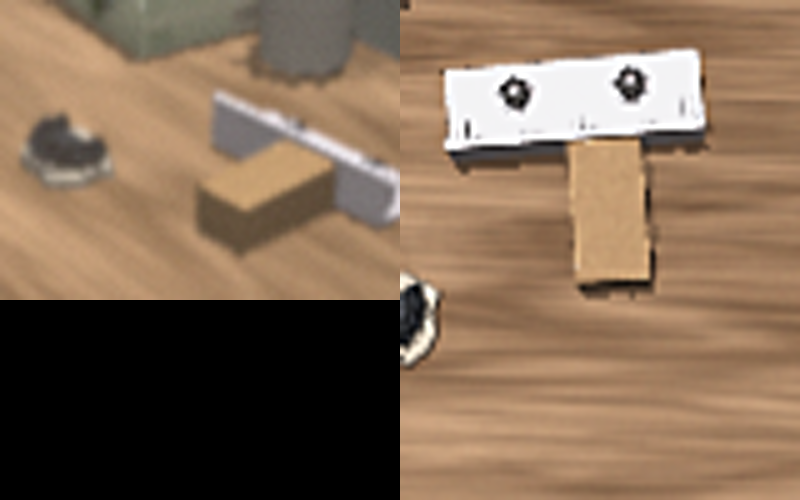

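The rest lies flat against the fence, and its top corners in the top crop are about (570,143), (640,138), (650,280) and (577,285). I'll measure the squareness with sub-pixel edges.

Run:
```python
from h import *
f=np.load('t4.npz');G=cv2.cvtColor(f['img'],cv2.COLOR_RGB2GRAY).astype(np.float32)
def edge(a,b,n=40,w=2.5,sgn=None):
    "sub-pixel edge between image points a,b"
    a,b=np.float64(a),np.float64(b);d=(b-a)/np.linalg.norm(b-a);nn=np.array([-d[1],d[0]])
    s=np.linspace(.12,.88,n)[:,None,None];o=np.linspace(-w,w,41)[None,:,None]
    P=(a+(b-a)*s+nn*o).astype(np.float32)
    g=np.abs(np.gradient(cv2.remap(G,P[...,0],P[...,1],cv2.INTER_CUBIC),axis=1))**2
    off=(g*o[...,0]).sum(1)/g.sum(1)
    k=np.polyfit(s.ravel(),off,1);return np.array([a+nn*k[1],b+nn*k.sum()])
T=lambda x,y:(205+(x-400+.5)/5-.5,105+(y+.5)/5-.5)
for n,a,b,z in(('left',(570,143),(577,285),.034),('right',(640,138),(650,280),.034),('rear',(577,285),(650,280),.034),('stopL',(447,152),(560,143),.04),('stop',(447,152),(703,132),.04)):
    p=ray(f,edge(T(*a),T(*b)),z)[:,:2]-S0;q=np.c_[p@U,p@V];d=q[1]-q[0]
    print(n,q.round(4).tolist(),np.degrees(np.arctan2(d[1],d[0])).round(2))
```

```text
left [[0.0002, 0.006], [-0.0877, 0.0065]] 179.71
right [[-0.0002, -0.0394], [-0.0881, -0.0392]] 179.87
rear [[-0.0871, 0.0065], [-0.0879, -0.0379]] -91.01
stopL [[0.0016, 0.0793], [0.002, 0.0102]] -89.7
stop [[0.0016, 0.0793], [0.002, -0.0771]] -89.87
```

```bash
python3 -c "
from station import arm;print(arm.job_done())"
```

```text
the job is handed in; nothing more can be done
None
```

The sanding rest was tipped flat by pushing and is now flush against the stop, square to within about 0.3° and about 16 mm off the stop's middle; no contact with the other objects was seen, and I handed the job in at about 8 s of the 40 s allowed.

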